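Show the failed capacitor and its spare to the bench camera

TASK

Start the bench camera by pressing its red record button fully down and letting it up, then point at the failed capacitor on the green board (the orange one with the bulged brown top): hold the fingertips about 2 cm above the middle of its top for two seconds. Next point in the same way, for two seconds, at its orange spare in the black tray, and finish still pointing there. Do not touch the board, the tray or any capacitor, do not bring the fingers low over any other capacitor, and leave the loose things around the bench where they are.

Things in the scene. Friction and masses are not known exactly. Their poses are not given: they have to be found in the camera images.
- record_top (a point): centre of the top of the round red record button, 30 mm across, on a black housing on the grey camera control box (60 mm deep in x, 100 mm wide in y, 35 mm high, fixed to the bench). Its top is 57 mm above the bench and stands 10 mm clear of its housing; it is pressed straight down 6 mm against a spring, fully down at about 5 N, and springs back
- record (a joint): travel of the red record button in m: 0 = up, 0.006 = fully pressed; a press counts beyond 0.0045
- camera_box: the grey camera control box; origin at the centre of its underside on the bench, z up
- board: green circuit board 150 (x) by 190 (y) mm on brass spacers, fixed to the bench, its upper face 16 mm above the bench; four standing capacitors at its corners, a copper and black transformer and an aluminium heat sink (tops at most 46 mm above the bench) between them. Origin at the centre of its underside, at bench level
- cap_failed_top (a point): highest point, on the axis, of the failed capacitor: an upright cylinder 35 mm across with an orange sleeve and a bulged, dark brown domed top (27 mm across, inside an orange rim), fixed on the green board; this point is 58 mm above the board's face, 74 mm above the bench
- tray: low black tray 90 (x) by 210 (y) mm, 18 mm high, with three compartments in a row along y, fixed to the bench; origin at the centre of its underside
- cap_blue_a_top (a point): centre of the flat top (silver disc in a coloured rim) of a sound blue-sleeved capacitor on the green board, 35 mm across and 50 mm tall; its top is 66 mm above the bench. Which of the four places on the board it has varies
- cap_blue_b_top (a point): centre of the flat top (silver disc in a coloured rim) of a sound blue-sleeved capacitor on the green board, 35 mm across and 50 mm tall; its top is 66 mm above the bench. Which of the four places on the board it has varies
- cap_green_top (a point): centre of the flat top (silver disc in a coloured rim) of a sound green-sleeved capacitor on the green board, 35 mm across and 50 mm tall; its top is 66 mm above the bench. Which of the four places on the board it has varies
- spare_orange_top (a point): centre of the flat top (silver disc in a coloured rim) of the spare orange-sleeved capacitor, 35 mm across and 50 mm tall (60 g), standing loose in one of the tray's compartments; its top is 54 mm above the bench
- spare_blue_top (a point): centre of the flat top (silver disc in a coloured rim) of the spare blue-sleeved capacitor, 35 mm across and 50 mm tall (60 g), standing loose in one of the tray's compartments; its top is 54 mm above the bench
- spare_green_top (a point): centre of the flat top (silver disc in a coloured rim) of the spare green-sleeved capacitor, 35 mm across and 50 mm tall (60 g), standing loose in one of the tray's compartments; its top is 54 mm above the bench
- solder_spool: bystander: steel solder spool, 48 mm across, 45 mm tall, standing loose; origin on its underside
- flux_bottle: bystander: amber glass flux bottle with white cap, 40 mm across, 90 mm tall, standing loose; origin on its underside
- screwdriver: bystander: loose screwdriver with yellow handle, 180 mm long, lying along its own x; origin at its underside near mid-length
- screw_dish: bystander: loose white ceramic dish, 70 mm across, 22 mm high; origin on its underside
- brush: bystander: loose brush with wooden handle, lying along its own x; origin at its underside near mid-length
- cap_failed: the failed (orange, bulged) capacitor itself; origin at the centre of its underside, z up (fixed on the board)
- cap_blue_a: the cap blue a capacitor itself; origin at the centre of its underside, z up (fixed on the board)
- cap_blue_b: the cap blue b capacitor itself; origin at the centre of its underside, z up (fixed on the board)
- cap_green: the cap green capacitor itself; origin at the centre of its underside, z up (fixed on the board)
- spare_orange: the spare orange capacitor itself; origin at the centre of its underside, z up (loose in the tray)
- spare_blue: the spare blue capacitor itself; origin at the centre of its underside, z up (loose in the tray)
- spare_green: the spare green capacitor itself; origin at the centre of its underside, z up (loose in the tray)
Not all that is in view belongs to the job. Leave any turquoise look-alike of the camera_box alone.

How it is judged:
On the way, in this order (a step that is already met when the one before it is completed fails the run):
1. the red record button is pressed down (value of joint record above 0.0045 m), for 0.05 s.
2. the record button is up again and the fingers point at the failed capacitor for 1.5 s (horizontal distance between the grasp point and cap_failed_top below 0.017 m and z of the grasp point in the frame of cap_failed_top between 0 and 0.075 m and value of joint record below 0.0015 m), for 1.5 s.
3. the fingers point at the orange spare for 1.5 s (horizontal distance between the grasp point and spare_orange_top below 0.017 m and z of the grasp point in the frame of spare_orange_top between 0 and 0.075 m), for 1.5 s.
At the end, for the whole second after the job is handed in: The fingers still point at the orange spare: grasp point (between the pads) within 17 mm sideways of its top centre and under 75 mm above it; record button up; spares at rest within 6 mm of their start, loose bystanders within 15 mm (all of step 3 and value of joint record below 0.0015 m and linear speed of each of spare_orange, spare_blue, spare_green below 0.02 m/s and distance of each of spare_orange_top, spare_blue_top, spare_green_top from where it was at the start of the episode below 0.006 m and distance of each of solder_spool, flux_bottle, screwdriver, screw_dish, brush from where it was at the start of the episode below 0.015 m); the robot touches nothing.
It fails at once if the robot touches the board, the tray or a capacitor (contact force between any of the arm, the fingers and board above 0.5 N or contact force between any of the arm, the fingers and cap_failed above 0.5 N or contact force between any of the arm, the fingers and cap_blue_a above 0.5 N or contact force between any of the arm, the fingers and cap_blue_b above 0.5 N or contact force between any of the arm, the fingers and cap_green above 0.5 N or contact force between any of the arm, the fingers and tray above 0.5 N or contact force between any of the arm, the fingers and spare_orange above 0.5 N or contact force between any of the arm, the fingers and spare_blue above 0.5 N or contact force between any of the arm, the fingers and spare_green above 0.5 N).
It fails at once if the fingers come low over a wrong capacitor (grasp point within 12 mm of its axis and less than 60 mm above its top) ((horizontal distance between the grasp point and cap_blue_a_top below 0.012 m and z of the grasp point in the frame of cap_blue_a_top between 0 and 0.06 m) or (horizontal distance between the grasp point and cap_blue_b_top below 0.012 m and z of the grasp point in the frame of cap_blue_b_top between 0 and 0.06 m) or (horizontal distance between the grasp point and cap_green_top below 0.012 m and z of the grasp point in the frame of cap_green_top between 0 and 0.06 m) or (horizontal distance between the grasp point and spare_blue_top below 0.012 m and z of the grasp point in the frame of spare_blue_top between 0 and 0.06 m) or (horizontal distance between the grasp point and spare_green_top below 0.012 m and z of the grasp point in the frame of spare_green_top between 0 and 0.06 m)).
It fails at once if a capacitor in the tray is shifted by 10 mm, lifted or tipped (distance of any of spare_orange_top, spare_blue_top, spare_green_top from where it was at the start of the episode above 0.01 m).
It fails at once if a loose bystander is moved by 15 mm (distance of any of solder_spool, flux_bottle, screwdriver, screw_dish, brush from where it was at the start of the episode above 0.015 m).
It also fails if it takes over 51 s, if anything falls off the work surface, if the arm or the gripper's body presses on something with over 40 N, if the wrist force passes 120 N, or if a joint passes its speed limit or range.

ROBOT

A 6-joint arm with a two-finger parallel gripper is mounted at the origin on the work surface. World frame = base frame: x ahead of the robot, y to its left, z up, the work surface at z = 0. Lengths are in m, angles in rad, forces in N, time in s.
With the tool pointing down it reaches from about 0.375 to 0.975 m from the base axis. Payload 3.8 kg.
Tool frame: the origin (TCP) lies at the very end of the fingers, on their centre line; the grasp point (between the pads) lies 19 mm behind it; z points along the fingers, y is the direction in which the jaws open and shut (so a half turn about z gives the same grasp; the last joint's range is limited). The gripper opens to 85 mm and grips with 20 to 120 N. Pads are 22 mm wide; open, the fingers measure 114 mm over their backs; the gripper's body (76 mm by 85 mm) begins 54 mm behind the grasp point. The pads swing forward as they close: fully open they stand 13 mm farther back than shut.
Start: joints at [-1.367, 0.264, 1.604, -0, 1.274, -0.037], TCP at [0.161, -0.656, 0.231] pointing down, gripper open.
Joint ranges: [-2.63, 2.63], [-0.94, 2.18], [0.31, 2.57], [-1.31, 4.45], [0, 2.66], [-2.55, 2.55]. Speed limits (rad/s): [2.57, 2.57, 3.14, 3.14, 3.14, 3.14].

INTERFACE

Orientations are given as a rotation vector (axis times angle).
In Python, from workcell import bot, viewer gives the robot as it stands.
- The arm moves only by the tool jog_arm, never from a script. Its argument "motion" is a list of rows, each an object of numbers: "dx", "dy", "dz": the shift along the world's x, y, z in cm; "turn": the turn about the world's z in rad. A call has 1 to 12 rows; each row shifts and turns the commanded pose from where the row before left it; what a row does not reach is not made up. A row lasts 1/12 s, in which the tool goes at most 41.7 mm and 7.16 degrees, less where a joint would pass 70% of its speed; a pose out of reach is approached as far as the arm can. A call is refused whole if a number of a shift passes 4.17 or a number of a turn 0.125, either way. A call with a gripper value outside its range is refused whole. "fingers" is the finger opening in cm, from 0 to 8.54, set as the call begins (left out, the last holds). The fingers move at their own pace and stop on an object; "grip_force" is the grip in N (left out, the last holds). Time passes only in rows, so rows that do not move let the fingers close. It gives the time, the measured TCP pose, the force and the opening at its end, in the units of the state.
- bot.read_state(): the state, without advancing time (a new reading comes with each control period).
- viewer.read_camera(name): name is "scene" or "top" or "wrist"; returns (picture, depth): 480x640x3 uint8, red, green, blue; 480x640 float32, m along the optical axis (not along the pixel's ray), 0 where there is no reading.
- viewer.camera_info(name): a dict with "vertical_fov" (degrees; the focal length in pixels is half the picture's height over the tangent of half this angle, whatever the lens; pixels are square), "cx", "cy" (the principal point, pixels), "R" (3x3) and "t" (3): a world point X has camera coordinates R X + t. Camera axes: x right, y down, z forward; pixel columns grow to the right and rows downward; lengths in m; the calibration is good to about 2 mm. A picture is of the moment at which its call begins: read the wrist's pose just before it. camera_info takes no time and is no camera call; for the wrist camera it gives the pose at the moment of the call.
- bot.finish_job(): hands the job in, once; it reports no verdict.
The state is a dict: "time": time; "q": joint angles; "joint_vel": joint speeds; "joint_torque": joint torques, N m; "tool_pos": TCP position; "tcp_rot": TCP orientation; "wrist_force": force on the tool from outside, world axes, zero at the start; "torque": the same for the moment, N m; "width": opening from 0.0 (shut) to 1.0 (fully open).
Only numpy, scipy, OpenCV 4.12 (cv2) and the standard library are available. Lean on these libraries where they do the work, as an engineer would, in place of code of your own. Each camera call takes 0.05 s, during which the arm holds its last target. There are 200 camera calls.

## Working session

There is one attempt and no reset: what is moved stays moved. The work goes in short steps, Python scripts to look and compute and a tool call to move; the robot and the scene stay as the last step left them, time stands still between calls to the robot, and variables do not carry over. Pictures are saved under pics/ and viewed, about 8 in all and at most 12, crops included, and the job is handed in when it is done.

Besides the shell and the picture viewer there is one more tool, called after "Emit:" in YAML: its name, and indented under it one key for each argument. jog_arm: Moves the arm, as the interface text tells. Its arguments: {"type":"object","properties":{"motion":{"type":"array"},"fingers":{"type":"number"},"grip_force":{"type":"number"}},"required":["motion"]}

```bash
mkdir -p pics
cat > h.py <<'E'
import numpy as np, cv2
from workcell import bot, viewer
def grab(n):
    i=viewer.camera_info(n); p,d=viewer.read_camera(n); return p,d,i
def f(i): return 240/np.tan(np.radians(i['vertical_fov'])/2)
def ray(i,u,v):
    R=np.array(i['R']);t=np.array(i['t']);k=f(i)
    return -R.T@t, R.T@np.array([(u-i['cx'])/k,(v-i['cy'])/k,1])
def plane(i,u,v,z):
    o,d=ray(i,u,v); return o+d*(z-o[2])/d[2]
def dep(i,u,v,d):
    o,r=ray(i,u,v); return o+r*np.median(d[int(v)-2:int(v)+3,int(u)-2:int(u)+3])
def save(n,p): cv2.imwrite('pics/'+n,cv2.cvtColor(p,cv2.COLOR_RGB2BGR))
E
python3 - <<'E'
from h import *
for n in('scene','top'):
    p,d,i=grab(n); save(n+'1.png',p); np.savez(n+'1.npz',p=p,d=d); print(n,i,(-np.array(i['R']).T@i['t']).round(3))
s=bot.read_state();print(s['time'],s['tool_pos'],s['width'],s['wrist_force'])
E
```

```text
scene {'vertical_fov': 52.36832719026009, 'cx': 324.0921195989842, 'cy': 238.4318800177387, 'R': array([[-0.62763027,  0.77849203,  0.00551385],
       [ 0.49433582,  0.40399139, -0.76969023],
       [-0.60142526, -0.4803552 , -0.63839372]]), 't': array([ 0.40412967, -0.23725322,  1.70274897])} [1.395 0.599 0.902]
top {'vertical_fov': 57.080981648233774, 'cx': 317.76297158603836, 'cy': 234.21386156656902, 'R': array([[-0.01317551, -0.99960867,  0.024676  ],
       [-0.99034905,  0.00964042, -0.13825999],
       [ 0.137968  , -0.0262595 , -0.99008852]]), 't': array([-0.00875083,  0.62418779,  1.28248931])} [0.441 0.019 1.356]
0.1 [ 0.16084353 -0.65484202  0.23006476] 1.001497456630059 [ 0.09994848 -0.18912295  0.58741812]
```

View pics/top1.png

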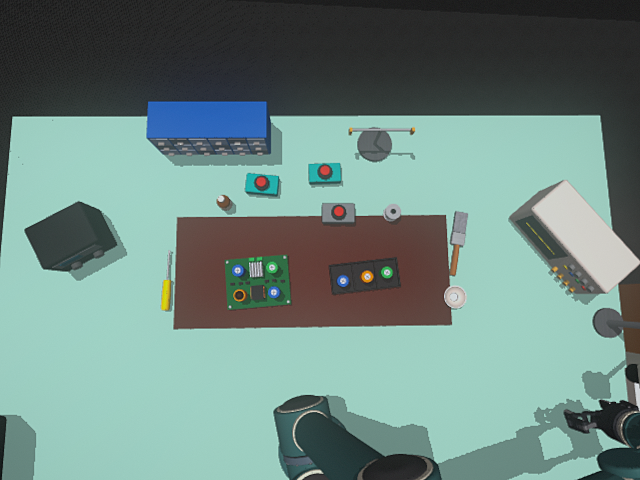

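View pics/scene1.png

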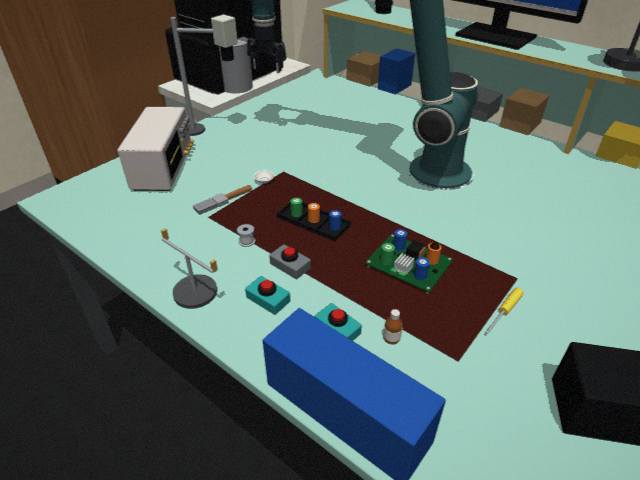

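Top view: red buttons at (262,183) and (325,171) sit on turquoise boxes (decoys), and the one at (339,212) is on the grey box, so that is mine. The orange-rimmed caps are at (239,295) with a dark top on the board (failed) and (367,277) with a silver top in the tray (spare). In the scene view they are at about (291,254), (434,250) and (314,212). Next I measure them in both views, with one crop to check the choice.

Run:
```python
from h import *
def blobs(n,near,hue,zt):
    z=np.load(n+'1.npz');p,d=z['p'],z['d'];i=viewer.camera_info(n)
    h=cv2.cvtColor(p,cv2.COLOR_RGB2HSV); H,S,V=cv2.split(h)
    m=((H<=hue[1])&(H>=hue[0])|((hue[0]==0)&(H>174)))&(S>140)&(V>80)
    u,v=near; w=np.zeros_like(m); w[v-16:v+17,u-14:u+15]=1; m=(m&w).astype(np.uint8)
    c=max(cv2.findContours(m,0,2)[0],key=cv2.contourArea)
    (a,b),r=cv2.minEnclosingCircle(c); x,y,ww,hh=cv2.boundingRect(c)
    P=plane(i,a,b,zt)
    print(n,near,'circ',round(a,1),round(b,1),round(r,1),'bbox',x,y,ww,hh,'plane',P.round(4),'depth',dep(i,a,b,d).round(4))
    return i
for n,pts in dict(top=[((339,212),(0,6),.057),((239,295),(7,20),.074),((367,277),(7,20),.054)],
  scene=[((291,254),(0,6),.057),((434,250),(7,20),.074),((314,212),(7,20),.054)]).items():
    for q in pts: blobs(n,*q)
z=np.load('top1.npz')['p'];s=np.load('scene1.npz')['p']
a=cv2.resize(z[190:320,210:410],None,fx=3.9,fy=3.9,interpolation=2)
save('crop_top.png',a[:,:790])
a=cv2.resize(s[180:300,260:460],None,fx=3.9,fy=3.9,interpolation=2); save('crop_scene.png',a)
i=viewer.camera_info('top')
for nm,u,v,zz in [('spool',392,212,.045),('bottle',223,202,.09),('blueUL',238,270,.066),('greenUR',272,267,.066),('blueLR',275,293,.066),('spblue',343,281,.054),('spgreen',387,272,.054),('lamp tool',381,130,.1),('cabinet front',208,150,.1)]: print(nm,plane(i,u,v,zz).round(3),dep(i,u,v,np.load('top1.npz')['d']).round(3))
```

```text
top (339, 212) circ 338.5 211.0 4.7 bbox 334 207 10 9 plane [ 0.6919 -0.0787  0.057 ] depth [ 0.6921 -0.0788  0.0558]
top (239, 295) circ 239.6 294.5 6.6 bbox 233 289 14 12 plane [0.4474 0.2115 0.074 ] depth [0.4475 0.2118 0.0716]
top (367, 277) circ 366.3 276.0 6.7 bbox 360 270 14 13 plane [ 0.4967 -0.1573  0.054 ] depth [ 0.4967 -0.1574  0.0533]
scene (291, 254) circ 289.2 250.9 5.6 bbox 284 247 11 10 plane [ 0.6967 -0.0755  0.057 ] depth [ 0.6951 -0.0771  0.0551]
scene (434, 250) circ 432.6 253.1 11.1 bbox 426 242 16 23 plane [0.4841 0.2289 0.074 ] depth [0.4624 0.2201 0.0543]
scene (314, 212) circ 313.5 212.1 10.2 bbox 308 202 12 21 plane [ 0.5222 -0.1381  0.054 ] depth [ 0.5101 -0.1483  0.0422]
spool [ 0.69  -0.242  0.045] [ 0.69  -0.242  0.045]
bottle [0.715 0.26  0.09 ] [0.72  0.264 0.068]
blueUL [0.518 0.218 0.066] [0.518 0.218 0.065]
greenUR [0.526 0.119 0.066] [0.526 0.119 0.066]
blueLR [0.45  0.111 0.066] [0.45  0.111 0.066]
spblue [ 0.483 -0.088  0.054] [ 0.483 -0.088  0.054]
spgreen [ 0.508 -0.219  0.054] [ 0.508 -0.219  0.054]
lamp tool [ 0.928 -0.207  0.1  ] [ 0.917 -0.202  0.13 ]
cabinet front [0.869 0.305 0.1  ] [0.887 0.317 0.046]
```

View pics/crop_top.png

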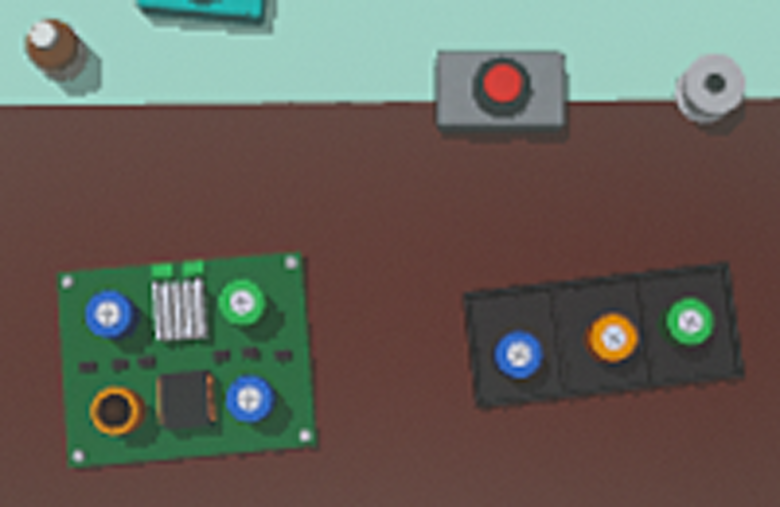

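The crop confirms it. The grey box button is at (505,85), the failed cap has a dark top in an orange rim at (117,410), and the orange spare is in the middle compartment at (613,337). Heights from top-camera depth are 56, 72 and 53 mm, against 57, 74 and 54 mm in the text. I'm moving toward the button at height with the fingers shut.

Emit:
jog_arm:
  motion:
    - {"dx": 2.6, "dy": 2.8}
    - {"dx": 2.6, "dy": 2.8}
    - {"dx": 2.6, "dy": 2.8}
    - {"dx": 2.6, "dy": 2.8}
    - {"dx": 2.6, "dy": 2.8}
    - {"dx": 2.6, "dy": 2.8}
    - {"dx": 2.6, "dy": 2.8}
    - {"dx": 2.6, "dy": 2.8}
    - {"dx": 2.6, "dy": 2.8}
    - {"dx": 2.6, "dy": 2.8}
    - {"dx": 2.6, "dy": 2.8}
    - {"dx": 2.6, "dy": 2.8}
  fingers: 0

```text
validation failed for argument at $.mo...
```

Emit:
jog_arm:
  motion:
    - {"dx": 2.6, "dy": 2.8, "dz": 0, "turn": 0}
    - {"dx": 2.6, "dy": 2.8, "dz": 0, "turn": 0}
    - {"dx": 2.6, "dy": 2.8, "dz": 0, "turn": 0}
    - {"dx": 2.6, "dy": 2.8, "dz": 0, "turn": 0}
    - {"dx": 2.6, "dy": 2.8, "dz": 0, "turn": 0}
    - {"dx": 2.6, "dy": 2.8, "dz": 0, "turn": 0}
    - {"dx": 2.6, "dy": 2.8, "dz": 0, "turn": 0}
    - {"dx": 2.6, "dy": 2.8, "dz": 0, "turn": 0}
    - {"dx": 2.6, "dy": 2.8, "dz": 0, "turn": 0}
    - {"dx": 2.6, "dy": 2.8, "dz": 0, "turn": 0}
    - {"dx": 2.6, "dy": 2.8, "dz": 0, "turn": 0}
    - {"dx": 2.6, "dy": 2.8, "dz": 0, "turn": 0}
  fingers: 0

```text
time: 1.1
tool_pos: [0.4737, -0.3177, 0.2309]
tcp_rot: [-3.118, -0.377, 0.001]
wrist_force: [0.5, -1.2, -0.6]
width: 0.001
```

Emit:
jog_arm:
  motion:
    - {"dx": 2.2, "dy": 2.4, "dz": 0, "turn": 0}
    - {"dx": 2.2, "dy": 2.4, "dz": 0, "turn": 0}
    - {"dx": 2.2, "dy": 2.4, "dz": 0, "turn": 0}
    - {"dx": 2.2, "dy": 2.4, "dz": 0, "turn": 0}
    - {"dx": 2.2, "dy": 2.4, "dz": 0, "turn": 0}
    - {"dx": 2.2, "dy": 2.4, "dz": 0, "turn": 0}
    - {"dx": 2.2, "dy": 2.4, "dz": 0, "turn": 0}
    - {"dx": 2.2, "dy": 2.4, "dz": 0, "turn": 0}
    - {"dx": 2.2, "dy": 2.4, "dz": 0, "turn": 0}
    - {"dx": 2.2, "dy": 2.4, "dz": 0, "turn": 0}
    - {"dx": 0, "dy": 0, "dz": 0, "turn": 0}
    - {"dx": 0, "dy": 0, "dz": 0, "turn": 0}

```text
time: 2.1
tool_pos: [0.6934, -0.0778, 0.2301]
tcp_rot: [-3.118, -0.382, 0.003]
wrist_force: [0.5, -1.0, -0.7]
width: 0.005
```

```bash
cat > w.py <<'E'
from h import *
import sys
hue,zt,nm=eval(sys.argv[1]),float(sys.argv[2]),sys.argv[3]
s=bot.read_state(); p,d,i=grab('wrist'); save(nm,p)
H,S,V=cv2.split(cv2.cvtColor(p,cv2.COLOR_RGB2HSV))
m=(((H<=hue[1])&(H>=hue[0])|((hue[0]==0)&(H>174)))&(S>140)&(V>80)).astype(np.uint8)
print('tcp',s['tool_pos'].round(4),s['time'],s['wrist_force'].round(1))
for c in cv2.findContours(m,0,2)[0]:
    if cv2.contourArea(c)<150: continue
    (a,b),r=cv2.minEnclosingCircle(c)
    if not(3<a<637 and 3<b<477): continue
    P=plane(i,a,b,zt)
    print(round(a),round(b),'r',round(r),'plane',P.round(4),'depth',dep(i,a,b,d).round(4),'move cm',((P-s['tool_pos'])*100).round(2))
E
python3 w.py '(0,6)' .057 w1.png
```

```text
tcp [ 0.6934 -0.0778  0.2301] 2.1 [ 0.5 -1.  -0.7]
456 404 r 13 plane [ 0.543  -0.2526  0.057 ] depth [ 5.044e-01 -2.869e-01  3.000e-04] move cm [-15.03 -17.48 -17.31]
28 405 r 30 plane [0.4358 0.1677 0.057 ] depth [0.3785 0.2086 0.001 ] move cm [-25.76  24.54 -17.31]
198 398 r 21 plane [0.4854 0.0013 0.057 ] depth [0.4368 0.0126 0.0007] move cm [-20.79   7.91 -17.31]
324 219 r 17 plane [ 0.695  -0.0778  0.057 ] depth [ 0.6949 -0.0778  0.0561] move cm [  0.17   0.   -17.31]
312 212 r 322 plane [ 0.6981 -0.0662  0.057 ] depth [ 0.6978 -0.0662  0.0556] move cm [  0.47   1.16 -17.31]
314 52 r 18 plane [ 0.8219 -0.0376  0.057 ] depth [ 0.8221 -0.0375  0.0561] move cm [ 12.86   4.01 -17.31]
63 33 r 21 plane [0.788  0.1538 0.057 ] depth [0.7881 0.1542 0.0564] move cm [  9.46  23.15 -17.31]
```

View pics/w1.png

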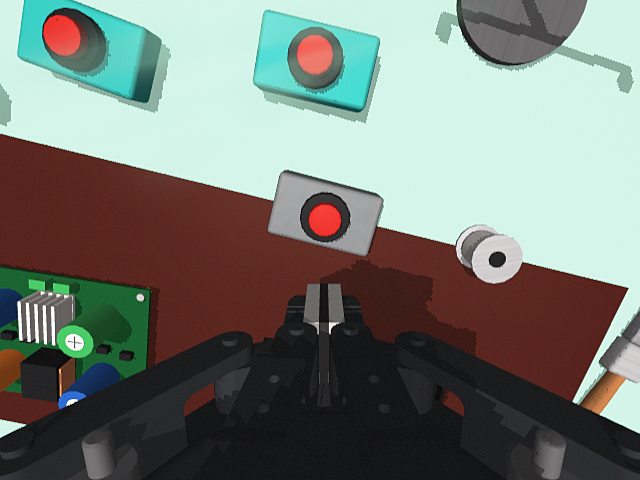

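The wrist view shows the grey box button at (324,219), measured at (0.695, -0.078, 0.056). That agrees with the top view. I'm descending to just above it.

Emit:
jog_arm:
  motion:
    - {"dx": 0.2, "dy": 0, "dz": -2, "turn": 0}
    - {"dx": 0, "dy": 0, "dz": -2, "turn": 0}
    - {"dx": 0, "dy": 0, "dz": -2, "turn": 0}
    - {"dx": 0, "dy": 0, "dz": -2, "turn": 0}
    - {"dx": 0, "dy": 0, "dz": -2, "turn": 0}
    - {"dx": 0, "dy": 0, "dz": -2, "turn": 0}
    - {"dx": 0, "dy": 0, "dz": -2, "turn": 0}
    - {"dx": 0, "dy": 0, "dz": -1.5, "turn": 0}
    - {"dx": 0, "dy": 0, "dz": -1, "turn": 0}
    - {"dx": 0, "dy": 0, "dz": -0.4, "turn": 0}
    - {"dx": 0, "dy": 0, "dz": 0, "turn": 0}
    - {"dx": 0, "dy": 0, "dz": 0, "turn": 0}

```text
time: 3.15
tool_pos: [0.6955, -0.0799, 0.0631]
tcp_rot: [3.119, 0.377, 0.002]
wrist_force: [1.2, -0.5, -0.1]
width: -0.002
```

Emit:
jog_arm:
  motion:
    - {"dx": 0, "dy": 0, "dz": -0.2, "turn": 0}
    - {"dx": 0, "dy": 0, "dz": -0.2, "turn": 0}
    - {"dx": 0, "dy": 0, "dz": -0.2, "turn": 0}
    - {"dx": 0, "dy": 0, "dz": -0.1, "turn": 0}
    - {"dx": 0, "dy": 0, "dz": 0, "turn": 0}
    - {"dx": 0, "dy": 0, "dz": 0, "turn": 0}
    - {"dx": 0, "dy": 0, "dz": 0, "turn": 0}

```text
time: 3.73
tool_pos: [0.6957, -0.0795, 0.056]
tcp_rot: [3.118, 0.377, 0.002]
wrist_force: [0.2, -0.3, 1.7]
width: 0.001
```

Emit:
jog_arm:
  motion:
    - {"dx": 0, "dy": 0, "dz": -0.2, "turn": 0}
    - {"dx": 0, "dy": 0, "dz": -0.2, "turn": 0}
    - {"dx": 0, "dy": 0, "dz": -0.1, "turn": 0}
    - {"dx": 0, "dy": 0, "dz": 0, "turn": 0}
    - {"dx": 0, "dy": 0, "dz": 0, "turn": 0}
    - {"dx": 0, "dy": 0, "dz": 0, "turn": 0}

```text
time: 4.23
tool_pos: [0.6956, -0.0795, 0.0511]
tcp_rot: [3.119, 0.377, 0.002]
wrist_force: [0.5, 0.1, 5.0]
width: 0.003
```

Emit:
jog_arm:
  motion:
    - {"dx": 0, "dy": 0, "dz": -0.1, "turn": 0}
    - {"dx": 0, "dy": 0, "dz": -0.1, "turn": 0}
    - {"dx": 0, "dy": 0, "dz": 0, "turn": 0}
    - {"dx": 0, "dy": 0, "dz": 0, "turn": 0}
    - {"dx": 0, "dy": 0, "dz": 0, "turn": 0}

```text
time: 4.65
tool_pos: [0.6957, -0.0796, 0.0509]
tcp_rot: [3.119, 0.377, 0.002]
wrist_force: [-3.2, 0.6, 13.4]
width: -0.001
```

The button hit its stop (13 N, with no further travel). I'm lifting off and travelling high to the failed capacitor.

Emit:
jog_arm:
  motion:
    - {"dx": 0, "dy": 0, "dz": 0.5, "turn": 0}
    - {"dx": 0, "dy": 0, "dz": 1.5, "turn": 0}
    - {"dx": 0, "dy": 0, "dz": 3, "turn": 0}
    - {"dx": 0, "dy": 0, "dz": 4, "turn": 0}
    - {"dx": 0, "dy": 0, "dz": 4, "turn": 0}
    - {"dx": 0, "dy": 0, "dz": 3, "turn": 0}
    - {"dx": -2, "dy": 2.3, "dz": 0, "turn": 0}
    - {"dx": -2, "dy": 2.3, "dz": 0, "turn": 0}
    - {"dx": -2, "dy": 2.3, "dz": 0, "turn": 0}
    - {"dx": -2, "dy": 2.3, "dz": 0, "turn": 0}
    - {"dx": -2, "dy": 2.3, "dz": 0, "turn": 0}
    - {"dx": -2, "dy": 2.3, "dz": 0, "turn": 0}

```text
time: 5.65
tool_pos: [0.5729, 0.0592, 0.2079]
tcp_rot: [-3.119, -0.377, 0.003]
wrist_force: [0.4, 0.2, 0.2]
width: -0.006
```

Emit:
jog_arm:
  motion:
    - {"dx": -2, "dy": 2.5, "dz": 0, "turn": 0}
    - {"dx": -2, "dy": 2.5, "dz": 0, "turn": 0}
    - {"dx": -2, "dy": 2.5, "dz": 0, "turn": 0}
    - {"dx": -2, "dy": 2.5, "dz": 0, "turn": 0}
    - {"dx": -2, "dy": 2.5, "dz": 0, "turn": 0}
    - {"dx": -2, "dy": 2.5, "dz": 0, "turn": 0}
    - {"dx": -0.6, "dy": 0.3, "dz": 0, "turn": 0}
    - {"dx": 0, "dy": 0, "dz": 0, "turn": 0}
    - {"dx": 0, "dy": 0, "dz": 0, "turn": 0}

```text
time: 6.4
tool_pos: [0.4487, 0.2112, 0.2082]
tcp_rot: [3.118, 0.379, -0.0]
wrist_force: [0.0, -0.6, 0.4]
width: 0.0
```

```bash
python3 w.py '(7,20)' .074 w2.png
```

```text
tcp [0.4487 0.2112 0.2082] 6.4 [ 0.  -0.6  0.4]
318 224 r 25 plane [0.4531 0.2172 0.074 ] depth [0.4528 0.2172 0.0724] move cm [  0.45   0.6  -13.42]
```

View pics/w2.png

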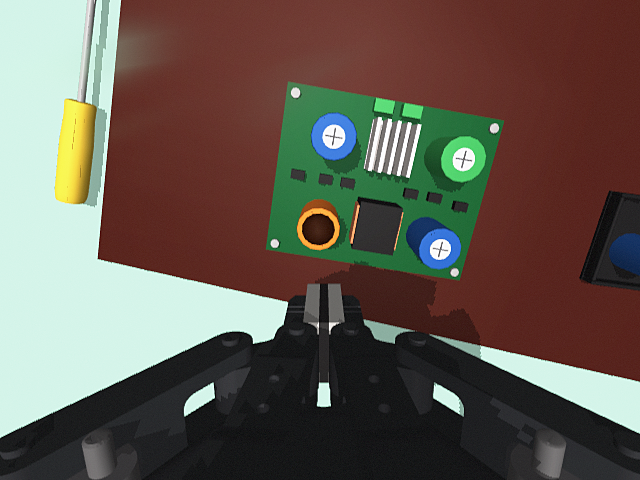

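The wrist view shows the failed cap's dark dome in its orange rim at (318,229). The mask also took in some of the sleeve side, so its centre reads about 4 mm off. Corrected, the cap is near (0.449, 0.215) against (0.447, 0.212) from the top view. I'm descending to about 2 cm above it and holding.

Emit:
jog_arm:
  motion:
    - {"dx": 0, "dy": 0.3, "dz": -2, "turn": 0}
    - {"dx": 0, "dy": 0, "dz": -2, "turn": 0}
    - {"dx": 0, "dy": 0, "dz": -2, "turn": 0}
    - {"dx": 0, "dy": 0, "dz": -2, "turn": 0}
    - {"dx": 0, "dy": 0, "dz": -1.5, "turn": 0}
    - {"dx": 0, "dy": 0, "dz": -1, "turn": 0}
    - {"dx": 0, "dy": 0, "dz": -0.7, "turn": 0}
    - {"dx": 0, "dy": 0, "dz": 0, "turn": 0}
    - {"dx": 0, "dy": 0, "dz": 0, "turn": 0}
    - {"dx": 0, "dy": 0, "dz": 0, "turn": 0}
    - {"dx": 0, "dy": 0, "dz": 0, "turn": 0}
    - {"dx": 0, "dy": 0, "dz": 0, "turn": 0}

```text
time: 7.45
tool_pos: [0.4498, 0.2148, 0.0973]
tcp_rot: [-3.118, -0.377, -0.003]
wrist_force: [-0.6, 0.6, 1.4]
width: 0.002
```

Run:
```python
from h import *
p,d,i=grab('scene'); a=cv2.resize(p[150:310,240:480],None,fx=3.3,fy=3.3,interpolation=2); save('s2.png',a)
p,d,i=grab('wrist')
# dark-brown dome rim: orange ring, level bright pixels near z=.07-.076 by depth
H,S,V=cv2.split(cv2.cvtColor(p,cv2.COLOR_RGB2HSV)); m=(H>=7)&(H<=20)&(S>140)&(V>80)
v,u=np.nonzero(m); P=np.array([ray(i,a,b)[0]+ray(i,a,b)[1]*d[b,a] for a,b in zip(u,v)])
k=(P[:,2]>.062)&(P[:,2]<.08)&(np.hypot(P[:,0]-.449,P[:,1]-.214)<.04); Q=P[k]
print(len(Q)); A=np.c_[2*Q[:,:2],np.ones(len(Q))]; s=np.linalg.lstsq(A,(Q[:,:2]**2).sum(1),rcond=None)[0]
print('rim circle',s[:2].round(4),'r',np.sqrt(s[2]+s[0]**2+s[1]**2).round(4), 'z',Q[:,2].mean().round(4), bot.read_state()['tool_pos'].round(4))
```

```text
1127
rim circle [0.4483 0.2158] r 0.015 z 0.065 [0.4494 0.2148 0.097 ]
```

View pics/s2.png

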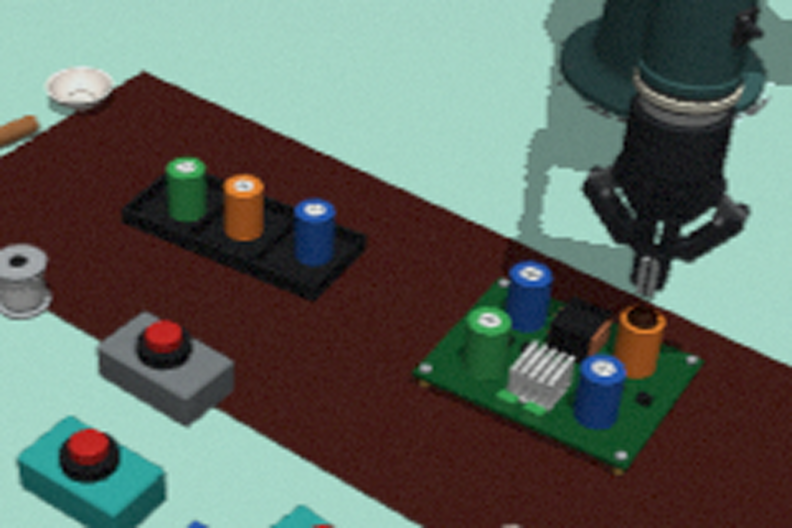

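The scene crop shows the shut fingertips just above the dark dome at (645,320), with the button up at (165,340). The rim fit gives (0.448, 0.216), 1.5 mm from the TCP. I'm holding here.

Emit:
jog_arm:
  motion:
    - {"dx": 0, "dy": 0, "dz": -0.2, "turn": 0}
    - {"dx": 0, "dy": 0, "dz": 0, "turn": 0}
    - {"dx": 0, "dy": 0, "dz": 0, "turn": 0}
    - {"dx": 0, "dy": 0, "dz": 0, "turn": 0}
    - {"dx": 0, "dy": 0, "dz": 0, "turn": 0}
    - {"dx": 0, "dy": 0, "dz": 0, "turn": 0}
    - {"dx": 0, "dy": 0, "dz": 0, "turn": 0}
    - {"dx": 0, "dy": 0, "dz": 0, "turn": 0}
    - {"dx": 0, "dy": 0, "dz": 0, "turn": 0}
    - {"dx": 0, "dy": 0, "dz": 0, "turn": 0}
    - {"dx": 0, "dy": 0, "dz": 0, "turn": 0}
    - {"dx": 0, "dy": 0, "dz": 0, "turn": 0}

```text
time: 8.55
tool_pos: [0.449, 0.2145, 0.0943]
tcp_rot: [-3.119, -0.377, 0.0]
wrist_force: [-0.3, -0.2, -0.7]
width: 0.002
```

Emit:
jog_arm:
  motion:
    - {"dx": 0, "dy": 0, "dz": 0, "turn": 0}
    - {"dx": 0, "dy": 0, "dz": 0, "turn": 0}
    - {"dx": 0, "dy": 0, "dz": 0, "turn": 0}
    - {"dx": 0, "dy": 0, "dz": 0, "turn": 0}
    - {"dx": 0, "dy": 0, "dz": 0, "turn": 0}
    - {"dx": 0, "dy": 0, "dz": 0, "turn": 0}
    - {"dx": 0, "dy": 0, "dz": 0, "turn": 0}
    - {"dx": 0, "dy": 0, "dz": 0, "turn": 0}
    - {"dx": 0, "dy": 0, "dz": 0, "turn": 0}
    - {"dx": 0, "dy": 0, "dz": 0, "turn": 0}
    - {"dx": 0, "dy": 0, "dz": 0, "turn": 0}
    - {"dx": 0, "dy": 0, "dz": 0, "turn": 0}

```text
time: 9.55
tool_pos: [0.449, 0.2145, 0.0943]
tcp_rot: [3.119, 0.377, -0.0]
wrist_force: [-0.6, 0.1, 0.2]
width: -0.001
```

Emit:
jog_arm:
  motion:
    - {"dx": 0, "dy": 0, "dz": 0, "turn": 0}
    - {"dx": 0, "dy": 0, "dz": 0, "turn": 0}
    - {"dx": 0, "dy": 0, "dz": 0, "turn": 0}
    - {"dx": 0, "dy": 0, "dz": 0, "turn": 0}
    - {"dx": 0, "dy": 0, "dz": 3, "turn": 0}
    - {"dx": 0, "dy": 0, "dz": 4, "turn": 0}
    - {"dx": 0, "dy": 0, "dz": 4, "turn": 0}
    - {"dx": 0.5, "dy": -3.5, "dz": 0, "turn": 0}
    - {"dx": 0.5, "dy": -3.5, "dz": 0, "turn": 0}
    - {"dx": 0.5, "dy": -3.5, "dz": 0, "turn": 0}
    - {"dx": 0.5, "dy": -3.5, "dz": 0, "turn": 0}
    - {"dx": 0.5, "dy": -3.5, "dz": 0, "turn": 0}

```text
time: 10.55
tool_pos: [0.474, 0.0381, 0.2047]
tcp_rot: [3.119, 0.378, 0.001]
wrist_force: [0.4, -0.2, -0.6]
width: 0.001
```

Emit:
jog_arm:
  motion:
    - {"dx": 0.4, "dy": -3.5, "dz": 0, "turn": 0}
    - {"dx": 0.4, "dy": -3.5, "dz": 0, "turn": 0}
    - {"dx": 0.4, "dy": -3.5, "dz": 0, "turn": 0}
    - {"dx": 0.4, "dy": -3.5, "dz": 0, "turn": 0}
    - {"dx": 0.4, "dy": -3.5, "dz": 0, "turn": 0}
    - {"dx": 0.3, "dy": -2, "dz": 0, "turn": 0}
    - {"dx": 0, "dy": 0, "dz": 0, "turn": 0}
    - {"dx": 0, "dy": 0, "dz": 0, "turn": 0}

```text
time: 11.22
tool_pos: [0.4968, -0.1564, 0.2041]
tcp_rot: [-3.119, -0.373, 0.001]
wrist_force: [-0.2, -0.0, -0.8]
width: 0.002
```

```bash
cat > rim.py <<'E'
from h import *
p,d,i=grab('wrist'); s0=bot.read_state()['tool_pos']
H,S,V=cv2.split(cv2.cvtColor(p,cv2.COLOR_RGB2HSV)); m=(H>=7)&(H<=20)&(S>140)&(V>80)
v,u=np.nonzero(m); P=np.array([ray(i,a,b)[0]+ray(i,a,b)[1]*d[b,a] for a,b in zip(u,v)])
k=(P[:,2]>.0505)&(P[:,2]<.06)&(np.hypot(P[:,0]-.497,P[:,1]+.157)<.04); Q=P[k]
(x,y),r=cv2.minEnclosingCircle((Q[:,:2]*1000).astype(np.float32))
print(len(Q),'rim centre',x,y,'r',r,'z',np.median(Q[:,2]).round(4),'tcp',s0.round(4),'move',(x/10-s0[0]*100,y/10-s0[1]*100))
save('w3.png',p)
E
python3 rim.py
```

```text
987 rim centre 497.993408203125 -158.27813720703125 r 17.389633178710938 z 0.0531 tcp [ 0.4967 -0.1554  0.204 ] move (np.float64(0.13185112313956893), np.float64(-0.2856964521921608))
```

View pics/w3.png

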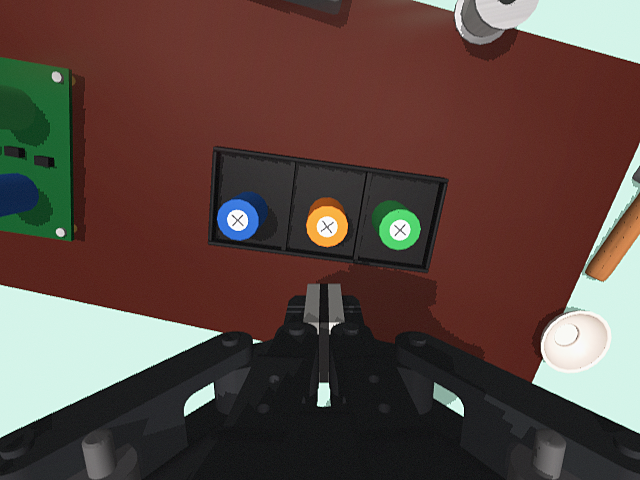

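The orange spare with its silver top is at (326,227). The rim fit gives (0.498, -0.158, 0.053) with r 17.4 mm, which matches the given size and height. I'm descending 13 cm to a tip height of 0.074 and holding.

Emit:
jog_arm:
  motion:
    - {"dx": 0.1, "dy": -0.2, "dz": -2, "turn": 0}
    - {"dx": 0, "dy": 0, "dz": -2, "turn": 0}
    - {"dx": 0, "dy": 0, "dz": -2, "turn": 0}
    - {"dx": 0, "dy": 0, "dz": -2, "turn": 0}
    - {"dx": 0, "dy": 0, "dz": -2, "turn": 0}
    - {"dx": 0, "dy": 0, "dz": -1.5, "turn": 0}
    - {"dx": 0, "dy": 0, "dz": -1, "turn": 0}
    - {"dx": 0, "dy": 0, "dz": -0.4, "turn": 0}
    - {"dx": 0, "dy": 0, "dz": 0, "turn": 0}
    - {"dx": 0, "dy": 0, "dz": 0, "turn": 0}
    - {"dx": 0, "dy": 0, "dz": 0, "turn": 0}
    - {"dx": 0, "dy": 0, "dz": 0, "turn": 0}

```text
time: 12.27
tool_pos: [0.499, -0.1578, 0.0766]
tcp_rot: [3.118, 0.377, 0.003]
wrist_force: [0.6, 0.2, 0.4]
width: 0.001
```

Emit:
jog_arm:
  motion:
    - {"dx": 0, "dy": 0, "dz": 0, "turn": 0}
    - {"dx": 0, "dy": 0, "dz": 0, "turn": 0}
    - {"dx": 0, "dy": 0, "dz": 0, "turn": 0}
    - {"dx": 0, "dy": 0, "dz": 0, "turn": 0}
    - {"dx": 0, "dy": 0, "dz": 0, "turn": 0}
    - {"dx": 0, "dy": 0, "dz": 0, "turn": 0}
    - {"dx": 0, "dy": 0, "dz": 0, "turn": 0}
    - {"dx": 0, "dy": 0, "dz": 0, "turn": 0}
    - {"dx": 0, "dy": 0, "dz": 0, "turn": 0}
    - {"dx": 0, "dy": 0, "dz": 0, "turn": 0}
    - {"dx": 0, "dy": 0, "dz": 0, "turn": 0}
    - {"dx": 0, "dy": 0, "dz": 0, "turn": 0}

```text
time: 13.27
tool_pos: [0.498, -0.1575, 0.0753]
tcp_rot: [-3.119, -0.377, -0.0]
wrist_force: [0.0, 0.1, 0.8]
width: -0.005
```

Emit:
jog_arm:
  motion:
    - {"dx": 0, "dy": 0, "dz": 0, "turn": 0}
    - {"dx": 0, "dy": 0, "dz": 0, "turn": 0}
    - {"dx": 0, "dy": 0, "dz": 0, "turn": 0}
    - {"dx": 0, "dy": 0, "dz": 0, "turn": 0}
    - {"dx": 0, "dy": 0, "dz": 0, "turn": 0}
    - {"dx": 0, "dy": 0, "dz": 0, "turn": 0}
    - {"dx": 0, "dy": 0, "dz": 0, "turn": 0}
    - {"dx": 0, "dy": 0, "dz": 0, "turn": 0}
    - {"dx": 0, "dy": 0, "dz": 0, "turn": 0}
    - {"dx": 0, "dy": 0, "dz": 0, "turn": 0}
    - {"dx": 0, "dy": 0, "dz": 0, "turn": 0}
    - {"dx": 0, "dy": 0, "dz": 0, "turn": 0}

```text
time: 14.27
tool_pos: [0.498, -0.1575, 0.0753]
tcp_rot: [-3.119, -0.377, 0.0]
wrist_force: [0.9, -0.3, 0.2]
width: -0.0
```

Run:
```python
from h import *
p,d,i=grab('scene'); save('s3.png',cv2.resize(p[150:310,200:440],None,fx=3.3,fy=3.3,interpolation=2))
s=bot.read_state(); print(s['time'],s['tool_pos'],s['wrist_force'])
```

```text
14.3167 [ 0.4979646  -0.15751431  0.07528271] [0.08305328 0.43209845 0.79478194]
```

View pics/s3.png

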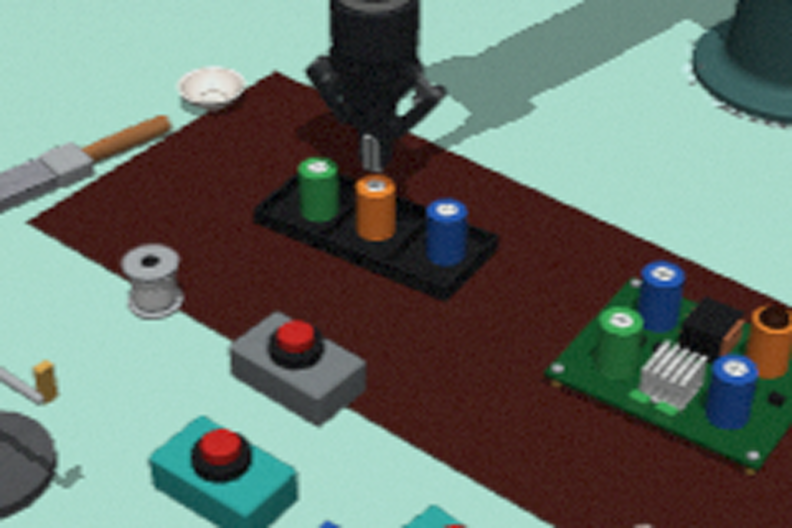

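The fingertips are above the orange spare at (375,180). All three spares are upright in place and the button is up. I'm handing in.

```bash
python3 -c "
from h import *
print(bot.finish_job())"
```

```text
the job is handed in; nothing more can be done
None
```

The job is handed in, with the arm still pointing at the orange spare. `finish_job` gives no verdict, so the result rests on my own measurements.

- **Record button:** I pressed the red button on the grey box down to its stop. The tip reached z 0.051 m and the force rose to 13 N. I then lifted off, and later scene pictures show the button up.
- **Failed capacitor:** I held the fingertips about 2 cm above it for over 2 s, about 1.5 mm from the centre of its rim.
- **Orange spare:** I held about 2 cm above it for 2 s and finished there, within 1 mm of its measured centre. The rim fit gave a radius of 17.4 mm and a height of 53 mm, which agrees with the description. The wrist force was under 1 N.

**Disagreements:**
- My first colour masks for the capacitors in the scene view and the first wrist view included the sleeve sides, so their centres were off. I corrected them by eye and with rim fits using depth.
- The rim fit on the failed capacitor also mixed in some sleeve (z 0.065 m, r 15 mm), but its centre agreed with the top view to about 4 mm.

In the last scene picture all three spares stand upright, and the spool, dish and brush look undisturbed. The flux bottle and screwdriver were outside that crop, so I did not check them at the end, but the arm never went low near them.

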